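Lock the die holder onto the clay extruder

TASK

Pick up the lugged die holder by its handle, lift it up into the collar under the clay extruder's barrel, feel for the place where its lugs go up through the gaps, and turn it anticlockwise (seen from above) until it is fully home against the stop and pressed on the seal. Work gently, never forcing it, leave it locked level in the extruder when you let go, and leave the other things on the table alone.

Things in the scene. Friction and masses are not known exactly. Their poses are not given: they have to be found in the camera images.
- holder_grip (a point): Loose die holder, 0.24 to 0.32 kg: upright aluminium cup, 62 mm across, 58 mm high, with a straight level handle along its own -x that stands on a foot at its end. This point: centre of the handle's wooden grip, 115 mm from the cup's axis, 24 mm above its underside; grip 22 mm wide (y), 32 mm high, from 70 to 165 mm off the axis. x points from handle to cup, z up. Grip firmly (40 N or more).
- holder_top (a point): Centre of the top face of the holder's cup, on its axis, 58 mm above its underside; axes as holder_grip. The top edge is bevelled 5 mm. Three round lugs, 7 mm thick, stick out level to 40.5 mm from the axis, centred 12 mm below this face, at 60, 180 and 300 degrees from the holder's +x (one above the handle).
- mouth (a point): Centre of the open lower rim of the extruder's steel collar (98 mm across, 200 mm above the table, opening down). z up, -x the open side where the handle goes. Inside, flush with the rim, is an unseen bayonet ring, bore 65 mm, with 3 gaps that give the lugs 4 degrees of play each way. They take the holder at yaw -26 degrees to this frame (handle to +y), give or take 20: find by feel.
- home (a point): Where the holder's top ends when fully home: on the collar's axis, 24.5 mm above the rim; axes as mouth. Off the gaps the lugs meet the ring's flat underside with the holder's top 8.5 mm above the rim. In a gap the top rises to the seal, 21.5 mm above the rim. Turning on anticlockwise (yaw growing), ramps pull it up 3 mm; home from 45 degrees past the gap's centre, hard stop near 56.
- seal: Round rubber seal, 60 mm across, up inside the collar; origin at the centre of its lower face, 21.5 mm above the rim when free. It gives straight up when pressed: 2 N to start, then 4 N per mm, some 14 N with the holder home. The ramps then hold the holder by themselves. Turning takes under 0.4 N m about the axis until the stop, which is rigid: 0.6 N m or more there means home.
- extruder: Fixed clay extruder: vertical barrel 82 mm across over the collar, base plate 220 by 170 by 12 mm, square post 105 mm behind the barrel's axis (+x), plunger lever on top. Origin on the table under the barrel's axis; axes as mouth. Pushing or turning the holder much harder than 20 N at the handle would damage its ring.
- tamper: Wooden tamper, 68 mm across, 92 mm high, upright, with a knob and no handle to the side; it may be left or right of the extruder. Not needed.
- white_cup: White plastic cup, 72 mm across, 85 mm high. Not needed.
- brush_pot: White tub of brushes, 124 mm across, 260 mm high. Not needed.
- scraper: Flat steel scraper with a wooden back, 65 by 90 by 14 mm, lying. Not needed.
- rolling_pin: Wooden rolling pin, 420 mm long, 48 mm thick, lying along its x. Not needed.
- wood_block: Wooden block 130 by 70 by 45 mm. Not needed.
- batten: Thin wooden batten, 300 by 30 by 8 mm. Not needed.
- paint_brush: Paint brush, 200 mm long, lying. Not needed.
Not all that is in view belongs to the job. There is more than one size of the part that bears holder_grip; the job needs the largest.

How it is judged:
On the way, in this order (a step that is already met when the one before it is completed fails the run):
1. the holder is lifted clear of the table (height (world z) of holder_top above 0.1 m and z of holder_top in the frame of mouth below 0.012 m), for 0.1 s.
2. the holder's lugs are up through the gaps of the bayonet ring (z of holder_top in the frame of mouth above 0.0185 m and horizontal distance between holder_top and mouth below 0.004 m), for 0.1 s.
At the end, for the whole second after the job is handed in: the holder hangs locked in the collar by itself, level within 0.06 rad, centred within 4 mm, its top at least 23.3 mm above the rim and pressed on the seal with more than 7 N, at rest and released (z of holder_top in the frame of mouth above 0.0233 m and horizontal distance between holder_top and mouth below 0.004 m and angle between holder_top's own z axis and vertical below 0.06 rad and contact force between holder and seal above 7 N and linear speed of holder below 0.01 m/s); the robot touches nothing.
It fails at once if the holder is forced against the extruder (over 120 N, all contacts added) (contact force between holder and extruder above 120 N).
It fails at once if the robot pushes the extruder itself (over 15 N) (contact force between any of the fingers, the arm and extruder above 15 N).
It fails at once if a bystander is shifted by more than 30 mm (distance of any of tamper, white_cup, brush_pot, scraper, rolling_pin, wood_block, batten, paint_brush from where it was at the start of the episode above 0.03 m).
It also fails if it takes over 72 s, if anything falls off the work surface, if the arm or the gripper's body presses on something with over 40 N, if the wrist force passes 120 N, or if a joint passes its speed limit or range.

ROBOT

A 6-joint arm with a two-finger parallel gripper is mounted at the origin on the work surface. World frame = base frame: x ahead of the robot, y to its left, z up, the work surface at z = 0. Lengths are in m, angles in rad, forces in N, time in s.
With the tool pointing down it reaches from about 0.2 to 0.875 m from the base axis. Payload 3.4 kg.
Tool frame: the origin (TCP) lies between the finger pads; the fingertips stand 25 mm ahead of it and the grasp point (between the pads) lies 6 mm ahead of it; z points along the fingers, y is the line along which they close (so a half turn about z gives the same grasp; the last joint's range is limited). The gripper opens to 94 mm and grips with 3 to 60 N. Pads are 16 mm wide; open, the fingers measure 119 mm over their backs; the gripper's body (75 mm by 177 mm) begins 78 mm behind the grasp point.
Start: joints at [-1.361, 0.276, 1.505, -0, 1.361, -0.121], TCP at [0.187, -0.544, 0.209] pointing down, gripper open.
Joint ranges: [-2.89, 2.89], [-0.75, 2.08], [0.22, 2.7], [-1.18, 4.32], [0.11, 2.71], [-2.7, 2.7]. Speed limits (rad/s): [2.57, 2.57, 3.14, 3.14, 3.14, 3.14].

INTERFACE

Orientations are given as a 3x3 rotation matrix whose columns are the frame's x, y, z axes.
In Python, from rig import * gives the robot as it stands. The module is installed in compiled form; this text tells all that it offers.
- The arm moves only by the tool jog_arm, never from a script. Its argument "steps" is a list that holds one entry, the list of rows, each a list of 6 numbers: the shift along the tool's x, y, z in mm, then the turn, a rotation vector about the tool's x, y, z in rad. In form: [[[x, y, z, wx, wy, wz], ...]]. A call has 1 to 20 rows; each row shifts and turns the commanded pose from where the row before left it, along the tool's axes as they then stand; what a row does not reach is not made up. A row lasts 1/10 s, in which the tool goes at most 50 mm and 8.59 degrees, less where a joint would pass 70% of its speed; a pose out of reach is approached as far as the arm can. A call is refused whole if a number of a shift passes 50 or a number of a turn 0.15, either way. A call with a gripper value outside its range is refused whole. "grip" is the finger opening in mm, from 0 to 94, set as the call begins (left out, the last holds). The fingers move at their own pace and stop on an object; "grip_force" is the grip in N (left out, the last holds). Time passes only in rows, so rows that do not move let the fingers close. It gives the time, the measured TCP pose, the force, the opening and the grip force at its end, in the units of the state.
- read_state(): the state, without advancing time (a new reading comes with each control period).
- get_image(name): name is "side" or "top"; returns the picture (420x560x3 uint8, red, green, blue); there is no depth.
- camera_info(name): a dict with "fx", "fy", "cx", "cy" (pixels), "R" (3x3) and "t" (3): a world point X has camera coordinates R X + t. Camera axes: x right, y down, z forward; pixel columns grow to the right and rows downward; lengths in m; the calibration is good to about 2 mm. A picture is of the moment at which its call begins. camera_info takes no time and is no camera call.
- finish_job(): hands the job in; it is judged then, once.
The state is a dict: "clock": time; "qpos": joint angles; "qd": joint speeds; "effort": joint torques, N m; "ee_pos": TCP position; "eef_rot": TCP orientation; "wrist_force": force on the tool from outside, world axes, zero at the start; "wrist_torque": the same for the moment, N m; "grip_width": finger opening in m; "finger_force": force on a finger pad.
Only numpy, scipy, OpenCV 4.12 (cv2) and the standard library are available. Lean on these libraries where they do the work, as an engineer would, in place of code of your own. Each camera call takes 0.05 s, during which the arm holds its last target. There are 200 camera calls.

## Working session

There is one attempt and no reset: what is moved stays moved. The work goes in short steps, Python scripts to look and compute and a tool call to move; the robot and the scene stay as the last step left them, time stands still between calls to the robot, and variables do not carry over. Pictures are saved under pics/ and viewed, at most 10 in all, crops included, and the job is handed in when it is done.

Besides the shell and the picture viewer there is one more tool, called after ">>>" as name(argument=value, ...), one argument or row to a line, values as JSON. jog_arm: Moves the arm, as the interface text tells. Its arguments: {"type":"object","properties":{"steps":{"type":"array","items":{"type":"array","items":{"type":"array","items":{"type":"number"}}}},"grip":{"type":"number"},"grip_force":{"type":"number"}},"required":["steps"]}

```bash
mkdir -p pics; python3 - <<'E'
from rig import *
import cv2,numpy as np
for n in("side","top"):
    im=get_image(n);cv2.imwrite(f"pics/{n}0.png",im[:,:,::-1]);c=camera_info(n);print(n,c["fx"],c["cx"],c["cy"],(-c["R"].T@c["t"]).round(3),c["R"].round(3).tolist())
s=read_state();print(s)
E
```

```text
side 542.3619876849036 283.3461187543172 222.60611863458158 [0.17  1.231 1.167] [[-0.967, -0.253, -0.006], [-0.153, 0.603, -0.783], [0.201, -0.756, -0.622]]
top 494.9071866678814 280.23807504415856 211.57185461020882 [ 0.407 -0.008  1.778] [[0.02, -1.0, -0.002], [-0.999, -0.02, -0.042], [0.042, 0.003, -0.999]]
{'clock': 0.1, 'qpos': array([-1.36100470e+00,  2.76538816e-01,  1.50596706e+00, -5.68330673e-06,
        1.36072041e+00, -1.20960768e-01]), 'qd': array([-0.00033092, -0.00108167, -0.00130842,  0.00026325,  0.00161957,
       -0.00069495]), 'effort': array([ 9.49194982e-04, -4.05456662e+01, -2.37779689e+01,  7.03775953e-02,
        2.99276237e-02, -5.64076197e-05]), 'ee_pos': array([ 0.18664476, -0.54334349,  0.20850295]), 'eef_rot': array([[ 9.45797915e-01,  3.24755577e-01, -3.45650867e-04],
       [ 3.24755704e-01, -9.45796587e-01,  1.59665856e-03],
       [ 1.91608361e-04, -1.62236843e-03, -9.99998666e-01]]), 'wrist_force': array([-0.06511156,  1.00063491, -0.18358837]), 'wrist_torque': array([ 0.01205648,  0.03477531, -0.0007242 ]), 'finger_force': 0.0, 'grip_width': 0.09413273195233791}
```

View pics/side0.png

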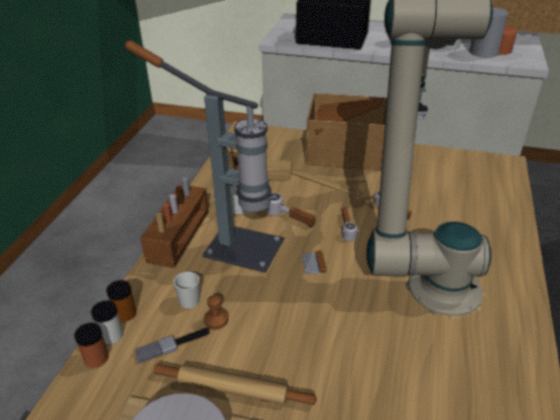

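View pics/top0.png

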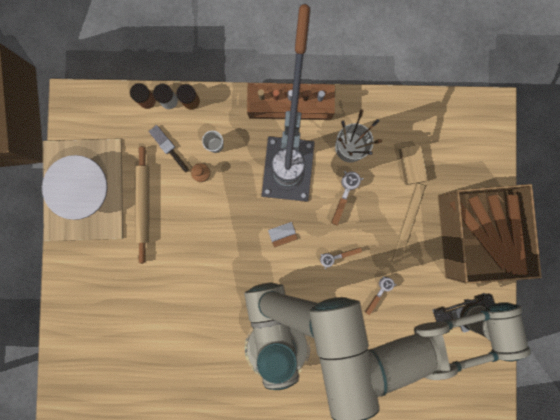

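The three candidates for the die holder in the top view are A, with its cup at (350,181), B at (327,259) and C at (387,285). I'll choose the largest after a close crop.

```bash
python3 - <<'E'
import cv2,numpy as np
t=cv2.imread("pics/top0.png");s=cv2.imread("pics/side0.png")
a=cv2.resize(t[165:320,310:420],None,fx=3.8,fy=3.8,interpolation=cv2.INTER_CUBIC)
b=cv2.resize(t[125:210,255:325],None,fx=5,fy=5,interpolation=cv2.INTER_CUBIC)
o=np.zeros((595,780,3),np.uint8);o[:a.shape[0],:a.shape[1]]=a;o[:b.shape[0],425:425+b.shape[1]]=b
cv2.imwrite("pics/crop1.png",o)
c=cv2.resize(s[110:290,200:400],None,fx=3.3,fy=3.3,interpolation=cv2.INTER_CUBIC);cv2.imwrite("pics/crop2.png",c);print(c.shape)
E
```

```text
(594, 660, 3)
```

View pics/crop1.png

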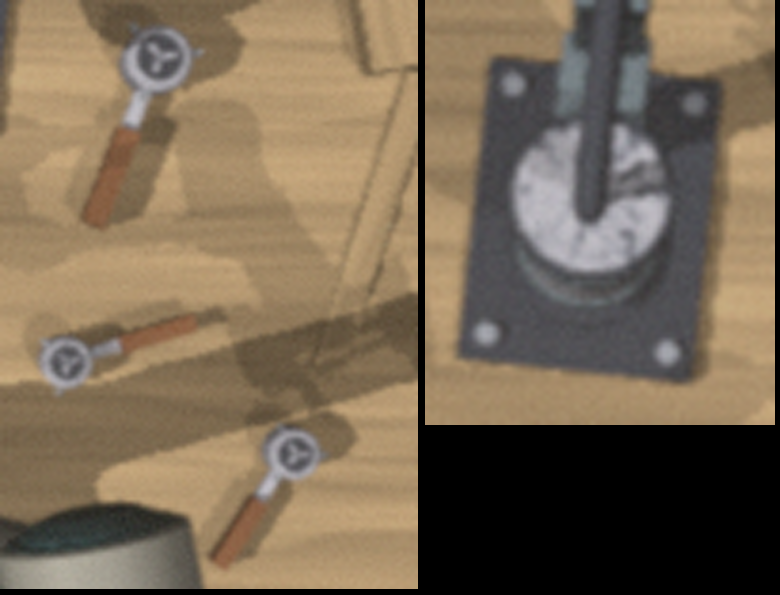

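View pics/crop2.png

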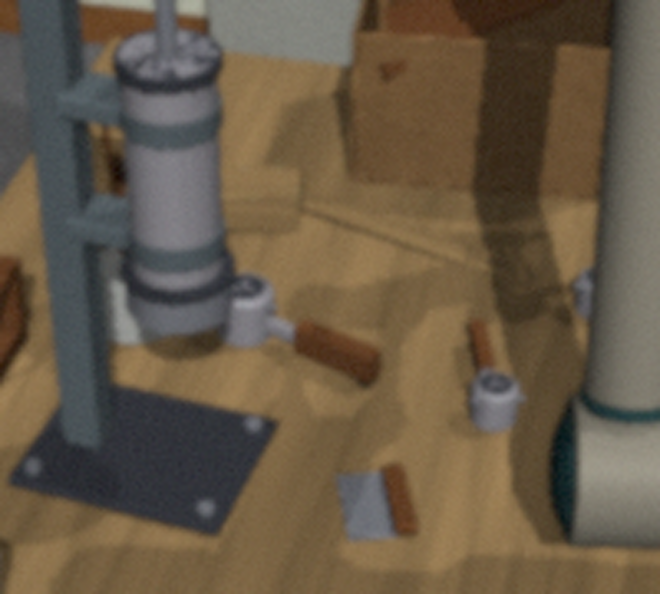

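The top crop shows A (cup at px 351,181, grip near 339,211) as clearly the largest. Its cup is about 17.5 px wide, against 17.8 px expected for 62 mm. B and C are smaller. The side crop shows the collar rim and base plate clearly.

```bash
cat > h.py <<'E'
from rig import *
import numpy as np,cv2
from scipy.optimize import least_squares
C={n:camera_info(n) for n in("side","top")}
def proj(n,X):
    c=C[n];p=np.atleast_2d(X)@np.array(c["R"]).T+c["t"];return np.c_[c["fx"]*p[:,0]/p[:,2]+c["cx"],c["fy"]*p[:,1]/p[:,2]+c["cy"]]
def ray(n,uv,z):
    c=C[n];R=np.array(c["R"]);o=-R.T@c["t"];d=R.T@np.array([(uv[0]-c["cx"])/c["fx"],(uv[1]-c["cy"])/c["fy"],1]);return o+d*(z-o[2])/d[2]
def circ(c,r,z,n=60):
    a=np.linspace(0,2*np.pi,n);return np.c_[c[0]+r*np.cos(a),c[1]+r*np.sin(a),0*a+z]
E
python3 - <<'E'
from h import *
t=lambda x,y:(310+x/3.8,165+y/3.8)
b=lambda x,y:(255+(x-425)/5,125+y/5)
s=lambda x,y:(200+x/3.3,110+y/3.3)
cup=ray("top",t(156,60),.058);g1=ray("top",t(129,127),.04);g2=ray("top",t(97,224),.04);g=(g1+g2)/2
print("cup",cup,"side",ray("side",s(250,288),.058),"grip",g,np.linalg.norm((cup-g)[:2]),np.linalg.norm((g1-g2)[:2]),"yaw",np.degrees(np.arctan2(*(cup-g)[1::-1])))
P=[ray("top",b(*p),.012) for p in((514,83),(694,103),(486,333),(667,352))]
P2=[ray("side",s(*p),.012) for p in((254,424),(206,507))];print(np.array(P).round(3).tolist(),np.array(P2).round(3).tolist())
c=np.mean(P,0);d=P[0]+P[1]-P[2]-P[3];e=P[0]+P[2]-P[1]-P[3];print("plate",c,np.degrees(np.arctan2(d[1],d[0])),np.degrees(np.arctan2(-e[0],e[1])))
# barrel cap triangulation
f=lambda X:np.r_[proj("top",X)[0]-b(591,195),proj("side",X)[0]-s(168,62)]
r=least_squares(f,[.75,0,.4]);print("cap",r.x,r.fun)
# crop overlay
print("rim centre from side",ray("side",s(180,318),.2))
E
```

```text
cup [ 0.59165493 -0.24835605  0.058     ] side [ 0.59027769 -0.24772298  0.058     ] grip [ 0.48566979 -0.21267693  0.04      ] 0.11182955944428374 0.09466209559038333 yaw -18.605428810985824
[[0.732, 0.028, 0.012], [0.72, -0.101, 0.012], [0.552, 0.044, 0.012], [0.541, -0.085, 0.012]] [[0.543, -0.086, 0.012], [0.555, 0.043, 0.012]]
plate [ 0.63624646 -0.02845393  0.012     ] -5.135251651190378 -5.04502814472884
cap [ 0.59301091 -0.02352998  0.44497646] [-0.05511696 -0.23305177  0.24108417  0.02413238]
rim centre from side [0.58550402 0.00172766 0.2       ]
```

```bash
cat > ov.py <<'E'
from h import *
def ov(ax,name,x0=(248,120,82,90),s0=(220,100,70,120)):
    out=[]
    for n,(x,y,w,h) in(("top",x0),("side",s0)):
        im=cv2.imread(f"pics/{n}0.png")[y:y+h,x:x+w];k=4.8;im=cv2.resize(im,None,fx=k,fy=k,interpolation=cv2.INTER_CUBIC)
        for r,z,col in((.049,.2,(0,0,255)),(.041,.445,(0,255,0)),(.041,.25,(255,255,0))):
            p=((proj(n,circ(ax,r,z))-[x,y]+.5)*k).astype(np.int32);cv2.polylines(im,[p],True,col,1)
        out.append(im)
    o=np.zeros((590,800,3),np.uint8);xx=0
    for im in out:
        im=im[:590];o[:im.shape[0],xx:xx+im.shape[1]]=im[:,:800-xx];xx+=im.shape[1]+5
    cv2.imwrite(name,o)
E
python3 -c "
from ov import *
ov((.593,-.0242),'pics/ov1.png')"
```

```text
(no output)
```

View pics/ov1.png

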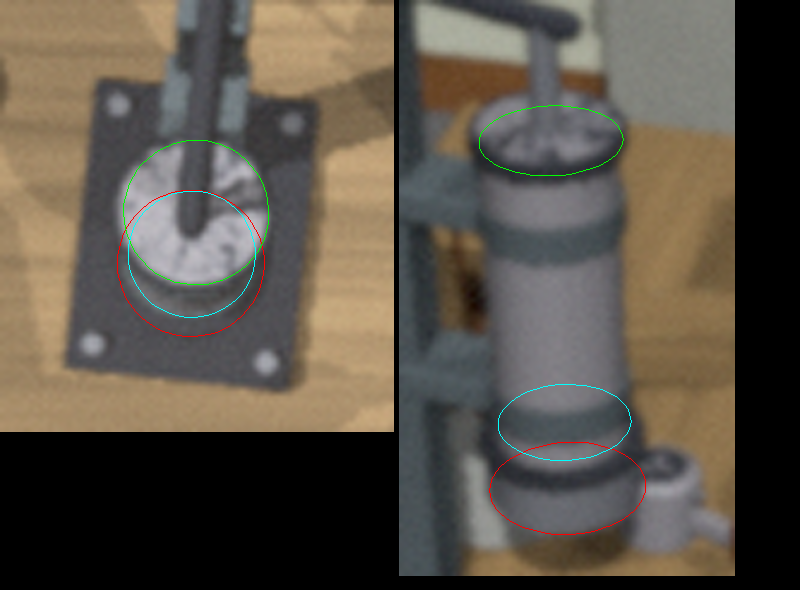

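```bash
python3 - <<'E'
from h import *
t=cv2.imread("pics/top0.png");s=cv2.imread("pics/side0.png")
np.set_printoptions(linewidth=250)
print("top grey cols288-291, rows170-200",t[170:200,286:290].mean((1,2)).round().astype(int))
for r in(178,181,184):print("top row",r,"cols 265-312",t[r-1:r+2,265:312].mean((0,2)).round().astype(int))
for r in(140,160,170,195,200,205):print("side row",r,"cols 228-276",s[r,228:276].tolist() if 0 else s[r-1:r+2,228:276].mean((0,2)).round().astype(int))
print("side col 250-256 rows 185-225",s[185:225,250:257].mean((1,2)).round().astype(int))
E
```

```text
top grey cols288-291, rows170-200 [152 168 176 181 183 179 175 181 174 117  82  84  78  85  94 104  86  82  84  81  74  80  81  84  82  83  81  82  85 101]
top row 178 cols 265-312 [ 81  79  82  82  82  79  82  78  83  95 104 104  96  90  90  97 106 119 135 145 152 158 161 156 154 150 143 139 132 120  99  79  72  72  77  72  64  64  71  80  82  82  82  81  80  85  98]
top row 181 cols 265-312 [ 81  81  80  80  82  82  79  78  80  80  85  96 106 111 110 102  94  92  86  88  90  83  82  81  80  78  79  78  76  72  77  77  75  72  64  64  66  72  79  81  78  82  79  81  78  86 100]
top row 184 cols 265-312 [ 81  80  83  82  82  81  80  83  81  82  81  81  85  87  94 104 105 106 107 104 103  95  95  93  95  90  87  89  94  89  83  74  69  65  70  75  77  79  80  81  80  80  80  83  83  94 108]
side row 140 cols 228-276 [ 88  88  84  84  83  83  82  79  76  79  85  92 101 106 111 110 113 116 118 120 121 122 122 122 120 122 121 121 120 118 113 111 108 108 104  98  91  85  89  98 107 110 110 110 114 115 116 118]
side row 160 cols 228-276 [ 62  65  70  63  52  35  27  21  28  46  65  81  91 
[... 512 characters left out ...]
114 106  98  89  82  71  63  55  52  50  50  57  64  73  86  93  83]
side row 200 cols 228-276 [ 54  55  59  69  80  95 120 138 143 129  98  73  66  67  65  61  59  56  54  53  56  51  53  53  55  55  57  54  57  58  60  61  61  63  67  72  77  79  83  81  77  74  88 102 112 110 112 113]
side row 205 cols 228-276 [ 55  55  55  63  75  86 109 132 146 144 134 115  96  87  86  89  95  98  98 102 105 106 106 107 107 108 107 107 105 104 105 105 102 101 100  97  94  91  88  83  79  89 107 117 122 126 127 127]
side col 250-256 rows 185-225 [112  94  85  83  84  83  84  95 115 124 127 120 101  73  56  52  57  78  97 107 108 106 107 106 105  99  82  71  67  65  65  64  67  76  91 101 102 103 103 103]
```

```bash
python3 - <<'E'
from h import *
t=cv2.imread("pics/top0.png").mean(2)
m=np.uint8(t>120);m[:150]=0;m[182:]=0;m[:,:268]=0;m[:,308:]=0
k=cv2.morphologyEx(m,cv2.MORPH_CLOSE,np.ones((9,9)))
n,l,st,ce=cv2.connectedComponentsWithStats(k);i=np.argmax(st[1:,4])+1;print(st[i],ce[i])
cnt=max(cv2.findContours(np.uint8(l==i),0,2)[0],key=cv2.contourArea);print(cv2.minEnclosingCircle(cnt),cv2.fitEllipse(cv2.convexHull(cnt)))
def edges(ax,r,row):
    # silhouettes of vertical cylinder at image row in side: project tangent lines
    o=-np.array(C["side"]["R"]).T@C["side"]["t"];d=np.array(ax)-o[:2];L=np.hypot(*d);a=np.arctan2(-d[1],-d[0]);b=np.arccos(r/L);out=[]
    for sg in(1,-1):
        p=np.array(ax)+r*np.array([np.cos(a+sg*b),np.sin(a+sg*b)]);z=np.linspace(.15,.5,200);q=proj("side",np.c_[np.tile(p,(200,1)),z]);out.append(np.interp(row,q[::-1,1],q[::-1,0]))
    return sorted(out)
for ax in((.593,-.0242),(.597,-.0242),(.593,-.02),(.597,-.02)):
    print(ax,[np.round(edges(ax,.041,r),1) for r in(140,160,170)],np.round(edges(ax,.049,200),1),"bottom",proj("side",circ(ax,.049,.2))[:,1].max().round(1),"top cap c z=.445/.46",proj("top",[[*ax,.445],[*ax,.46]]).round(1).tolist())
E
```

```text
[273 150  31  30 708] [287.54943503 164.0480226 ]
((287.80328369140625, 163.53770446777344), 15.48324203491211) ((287.8467102050781, 163.82508850097656), (29.859453201293945, 30.9566707611084), 77.30306243896484)
(0.593, -0.0242) [array([236.9, 266.5]), array([238.3, 267.1]), array([238.9, 267.4])] [238.3 270.9] bottom 210.8 top cap c z=.445/.46 [[288.4, 163.8], [288.5, 163.0]]
(0.597, -0.0242) [array([235.6, 265.2]), array([236.9, 265.8]), array([237.6, 266.1])] [237.  269.6] bottom 210.6 top cap c z=.445/.46 [[288.4, 162.3], [288.5, 161.5]]
(0.593, -0.02) [array([236.4, 266.1]), array([237.7, 266.7]), array([238.4, 267. ])] [237.8 270.5] bottom 211.7 top cap c z=.445/.46 [[286.8, 163.7], [286.9, 163.0]]
(0.597, -0.02) [array([235. , 264.7]), array([236.4, 265.3]), array([237.1, 265.7])] [236.5 269.2] bottom 211.5 top cap c z=.445/.46 [[286.9, 162.3], [286.9, 161.5]]
```

>>> jog_arm(
  steps=[
    [[0,0,0,0,0,0.131],[0,0,0,0,0,0.131],[0,0,0,0,0,0.131],[0,0,0,0,0,0.131],[0,0,0,0,0,0.131],[12,-27,0,0,0,0],[12,-27,0,0,0,0],[12,-27,0,0,0,0],[12,-27,0,0,0,0],[12,-27,0,0,0,0],[12,-27,0,0,0,0],[12,-27,0,0,0,0],[12,-27,0,0,0,0],[12,-27,0,0,0,0],[12,-27,0,0,0,0],[12,-27,0,0,0,0],[12,-27,0,0,0,0],[12,-27,0,0,0,0],[12,-27,0,0,0,0],[12,-27,0,0,0,0]],
  ],
  grip=70,
)

```text
clock: 2.1
ee_pos: [0.4869, -0.2161, 0.2089]
eef_rot: [[0.948, -0.319, -0.001], [-0.319, -0.948, 0.0], [-0.001, -0.0, -1.0]]
wrist_force: [0.7, 0.5, -0.1]
grip_width: 0.0699
finger_force: 0.0
```

```bash
cat >> h.py <<'E'
def go(p,yaw=None):
    "remaining shift in tool axes mm, yaw turn about tool z"
    s=read_state();R=s["eef_rot"];y=np.degrees(np.arctan2(R[1,0],R[0,0]))
    print("t",s["clock"],"pos",s["ee_pos"].round(4),"yaw",y.round(2),"z",R[:,2].round(4),"F",s["wrist_force"].round(2),"M",s["wrist_torque"].round(2),"grip",round(s["grip_width"],4),s["finger_force"])
    if p is not None: print("shift",(R.T@(np.array(p)-s["ee_pos"])*1e3).round(1),"turn",None if yaw is None else np.radians(y-yaw).round(3))
E
python3 -c "
from h import *
go((.4886,-.2136,.032),-18.6)"
```

```text
t 2.1 pos [ 0.4869 -0.2161  0.2089] yaw -18.57 z [-7.e-04  3.e-04 -1.e+00] F [ 0.71  0.49 -0.08] M [ 0.02 -0.03 -0.02] grip 0.0699 0.0
shift [  1.   -2.9 176.9] turn 0.0
```

>>> jog_arm(
  steps=[
    [[1,-3,20,0,0,0],[0,0,20,0,0,0],[0,0,20,0,0,0],[0,0,20,0,0,0],[0,0,20,0,0,0],[0,0,20,0,0,0],[0,0,20,0,0,0],[0,0,15,0,0,0],[0,0,12,0,0,0],[0,0,8,0,0,0],[0,0,2,0,0,0],[0,0,0,0,0,0]],
  ],
)

```text
clock: 3.3
ee_pos: [0.4884, -0.2149, 0.0323]
eef_rot: [[0.948, -0.319, 0.0], [-0.319, -0.948, -0.0], [0.0, 0.0, -1.0]]
wrist_force: [-0.9, 0.7, 0.3]
grip_width: 0.07
finger_force: 0.0
```

>>> jog_arm(
  steps=[
    [[0,0,0,0,0,0],[0,0,0,0,0,0],[0,0,0,0,0,0],[0,0,0,0,0,0],[0,0,0,0,0,0],[0,0,0,0,0,0],[0,0,0,0,0,0],[0,0,0,0,0,0],[0,0,0,0,0,0]],
  ],
  grip=10,
  grip_force=58,
)

```text
clock: 4.2
ee_pos: [0.4883, -0.2141, 0.0324]
eef_rot: [[0.948, -0.319, -0.0], [-0.319, -0.948, 0.001], [-0.0, -0.001, -1.0]]
wrist_force: [-0.3, 3.9, 3.7]
grip_width: 0.0215
finger_force: 58.0
```

```bash
python3 - <<'E'
from h import *
go((.4886,-.2136,.032),-18.6)
t=get_image("top");s=get_image("side")
a=cv2.resize(t[165:250,300:390,::-1],None,fx=4,fy=4,interpolation=cv2.INTER_CUBIC)
b=cv2.resize(s[170:260,250:340,::-1],None,fx=4,fy=4,interpolation=cv2.INTER_CUBIC)
o=np.zeros((360,730,3),np.uint8);o[:a.shape[0],:360]=a;o[:b.shape[0],370:730]=b;cv2.imwrite("pics/g1.png",o)
E
```

```text
t 4.2 pos [ 0.4883 -0.2141  0.0324] yaw -18.58 z [-1.e-04  1.e-03 -1.e+00] F [-0.33  3.95  3.66] M [ 0.88 -0.04  0.13] grip 0.0215 58.0015629529953
shift [ 0.1 -0.6  0.4] turn 0.0
```

View pics/g1.png

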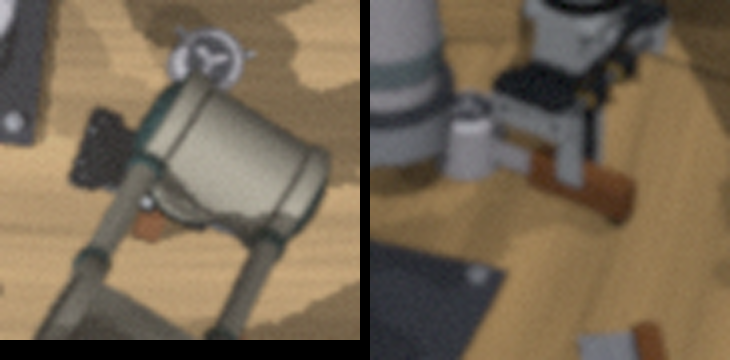

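>>> jog_arm(
  steps=[
    [[0,0,-3,0,0,0],[0,0,-6,0,0,0],[0,0,-9,0,0,0],[0,0,-12,0,0,0],[0,0,-12,0,0,0],[0,0,-12,0,0,0],[0,0,-12,0,0,0],[0,0,-12,0,0,0],[0,0,-10,0,0,0],[0,0,-7,0,0,0],[0,0,-3,0,0,0],[0,0,0,0,0,0],[0,0,0,0,0,0]],
  ],
)

```text
clock: 5.6
ee_pos: [0.4879, -0.2146, 0.1298]
eef_rot: [[0.948, -0.319, -0.001], [-0.319, -0.948, 0.0], [-0.001, -0.0, -1.0]]
wrist_force: [-0.9, -0.5, -2.2]
grip_width: 0.0212
finger_force: 58.0
```

```bash
python3 - <<'E'
from h import *
go((.4875,-.0082,.13),-8)
t=get_image("top");s=get_image("side");c=cv2.imwrite("pics/s_lift.png",s[:,:,::-1]);cv2.imwrite("pics/t_lift.png",t[:,:,::-1])
# predicted cup top position
st=read_state();X=st["ee_pos"]+st["eef_rot"][:,0]*.1086+[0,0,.0256];print(X,proj("top",X),proj("side",X),st["qpos"].round(2))
E
```

```text
t 5.6 pos [ 0.4879 -0.2146  0.1298] yaw -18.58 z [-9.e-04  5.e-04 -1.e+00] F [-0.87 -0.5  -2.24] M [ 0.16  0.2  -0.01] grip 0.0212 57.992345094680786
shift [-6.620e+01 -1.955e+02 -1.000e-01] turn -0.185
[ 0.59083416 -0.24914491  0.15513695] [[355.45498794 177.97493367]] [[275.29425085 173.68806479]] [-0.54  0.27  1.72 -0.    1.15  1.35]
```

>>> jog_arm(
  steps=[
    [[0,0,0,0,0,-0.05],[0,0,0,0,0,-0.085],[0,0,0,0,0,-0.05],[-1,-8,0,0,0,0],[-2,-14,0,0,0,0],[-3,-20,0,0,0,0],[-3,-20,0,0,0,0],[-3,-20,0,0,0,0],[-3,-20,0,0,0,0],[-3,-20,0,0,0,0],[-3,-20,0,0,0,0],[-3,-20,0,0,0,0],[-2,-20,0,0,0,0],[-2,-14,0,0,0,0],[-1,-8,0,0,0,0],[0,0,0,0,0,0],[0,0,0,0,0,0]],
  ],
)

```text
clock: 7.4
ee_pos: [0.4879, -0.009, 0.1303]
eef_rot: [[0.99, -0.139, 0.0], [-0.139, -0.99, -0.001], [0.0, 0.001, -1.0]]
wrist_force: [-0.1, -0.1, -3.5]
grip_width: 0.0215
finger_force: 58.0
```

```bash
python3 - <<'E'
from h import *
go((.4875,-.0082,.16),-8)
s=get_image("side");t=get_image("top")
b=cv2.resize(s[90:240,190:340,::-1],None,fx=3.9,fy=3.9,interpolation=cv2.INTER_CUBIC)
st=read_state();X=st["ee_pos"]+st["eef_rot"][:,0]*.1086+[0,0,.0256];print(X)
for c,r,z,col in((X,.031,X[2],(0,255,0)),((.595,-.0233),.049,.2,(0,0,255))):
    cv2.polylines(b,[((proj("side",circ(c,r,z))-[190,90]+.5)*3.9).astype(np.int32)],True,col,1)
cv2.imwrite("pics/m1.png",b)
E
```

```text
t 7.4 pos [ 0.4879 -0.009   0.1303] yaw -7.96 z [ 1.e-04 -7.e-04 -1.e+00] F [-0.09 -0.09 -3.48] M [0.11 0.29 0.02] grip 0.0215 57.992321848869324
shift [ -0.5  -0.7 -29.7] turn 0.001
[ 0.59552869 -0.02452881  0.15587261]
```

View pics/m1.png

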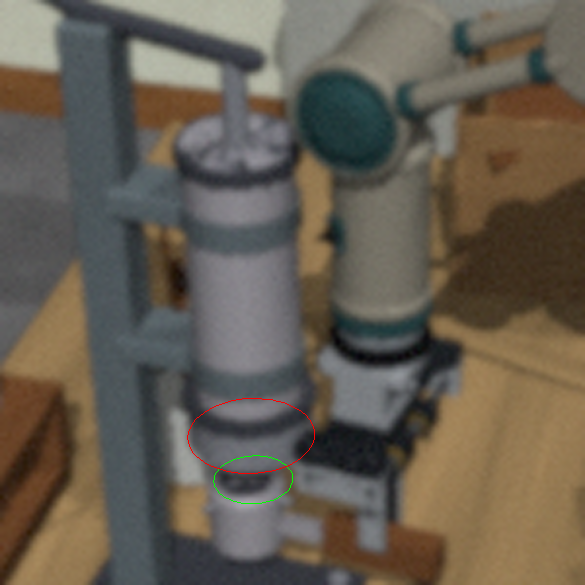

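```bash
python3 - <<'E'
from h import *
np.set_printoptions(linewidth=250)
s=np.mean([get_image("side").mean(2) for _ in range(4)],0)
for r in(140,160,203,206,216,220,224,228):print(r,"236..274",s[r-1:r+2,234:276].mean(0).round().astype(int))
def edges(ax,r,row):
    o=-np.array(C["side"]["R"]).T@C["side"]["t"];d=np.array(ax)-o[:2];L=np.hypot(*d);a=np.arctan2(-d[1],-d[0]);b=np.arccos(r/L);out=[]
    for sg in(1,-1):
        p=np.array(ax)+r*np.array([np.cos(a+sg*b),np.sin(a+sg*b)]);z=np.linspace(.08,.5,300);q=proj("side",np.c_[np.tile(p,(300,1)),z]);out.append(np.interp(row,q[::-1,1],q[::-1,0]))
    return np.round(sorted(out),1)
print([edges((.5955,-.0245),.031,r) for r in(220,224,228)],edges((.595,-.0233),.049,203),edges((.595,-.0233),.041,160))
E
```

```text
140 236..274 [ 86  84  82  83  90 100 109 113 116 119 121 124 126 128 129 128 129 130 129 128 128 128 126 124 119 117 115 110 104  97  86  80  83  97 110 115 116 117 118 114  98  78]
160 236..274 [ 27  21  28  47  70  86  97 106 114 118 122 127 130 132 134 135 136 136 136 136 134 133 131 128 126 122 118 114 109 101  94  86  89  94  94  92  93  90  87  83  76  68]
203 236..274 [119 144 152 144 119  92  83  86  90  93  96  98 100 101 103 103 101  98  97  99  99  99 101 103 105 104 104 104 103 100  92  74  52  35  35  36  33  30  28  28  30  30]
206 236..274 [116 142 155 156 151 137 118 101  94  96 100 103 107 110 110 112 113 113 115 115 115 113 113 112 111 110 109 106 103  98  86  66  43  33  31  30  31  34  32  27  27  27]
216 236..274 [ 76  94 107 113 115 117 120 121 118 114 117 123 122 113 103  96  92  90  91  93  96 101 107 116 125 129 127 122 113 100  87  81  84  91  95 100 105 107 111 115 120 120]
220 236..274 [ 89 106 117 121 123 125 125 120 114 109 106 107 114 122 131 138 144 148 150 150 147 142 137 132 126 120 112 102  98 101  99  89  82  81  80  78  78  77  78  77  74  69]
224 236..274 [ 83 101 115 124 125 126 125 121 116 106  95  96 107 116 121 125 127 130 131 133 132 131 129 126 123 118 114 116 120 123 124 124 124 124 123 123 118 112  98  79  67  64]
228 236..274 [ 50  56  63  66  68  70  72  75  80  82  84  93 104 113 120 124 129 132 133 133 132 131 129 127 122 115 107  99  91  89  92  95 100 104 107 111 112 107  92  73  63  61]
[array([244.8, 264.9]), array([245.1, 265. ]), array([245.3, 265.1])] [237.8 270.3] [237.5 266.4]
```

>>> jog_arm(
  steps=[
    [[0,0,-5,0,0,0],[0,0,-8,0,0,0],[0,0,-10,0,0,0],[0,0,-10,0,0,0],[0,0,-5,0,0,0],[0,0,-2,0,0,0],[0,0,-1,0,0,0],[0,0,-1,0,0,0],[0,0,0,0,0,0]],
  ],
)

```text
clock: 8.6
ee_pos: [0.4877, -0.0087, 0.172]
eef_rot: [[0.99, -0.139, -0.001], [-0.139, -0.99, 0.0], [-0.001, 0.0, -1.0]]
wrist_force: [0.6, -0.2, -2.4]
grip_width: 0.0212
finger_force: 58.0
```

>>> jog_arm(
  steps=[
    [[0,0,-1,0,0,0],[0,0,-1,0,0,0],[0,0,0,0,0,0]],
  ],
)

```text
clock: 8.9
ee_pos: [0.4879, -0.0087, 0.1743]
eef_rot: [[0.99, -0.139, 0.0], [-0.139, -0.99, -0.0], [0.0, 0.0, -1.0]]
wrist_force: [-0.2, -1.1, -2.7]
grip_width: 0.0211
finger_force: 58.0
```

>>> jog_arm(
  steps=[
    [[0,0,-1,0,0,0],[0,0,-1,0,0,0],[0,0,0,0,0,0]],
  ],
)

```text
clock: 9.2
ee_pos: [0.488, -0.0087, 0.1764]
eef_rot: [[0.99, -0.139, 0.0], [-0.139, -0.99, -0.0], [0.0, 0.0, -1.0]]
wrist_force: [0.0, 0.3, -2.9]
grip_width: 0.0216
finger_force: 58.0
```

```bash
python3 - <<'E'
from h import *
go((.4875,-.0082,.1819),-8)
E
```

```text
t 9.2 pos [ 0.488  -0.0087  0.1764] yaw -7.98 z [ 3.e-04 -1.e-04 -1.e+00] F [ 0.04  0.26 -2.87] M [ 0.06  0.23 -0.01] grip 0.0216 57.99225211143494
shift [-0.5 -0.5 -5.5] turn 0.0
```

>>> jog_arm(
  steps=[
    [[0,0,-1,0,0,0],[0,0,-1,0,0,0],[0,0,0,0,0,0]],
  ],
)

```text
clock: 9.5
ee_pos: [0.4876, -0.0087, 0.1781]
eef_rot: [[0.99, -0.139, -0.001], [-0.139, -0.99, 0.0], [-0.001, 0.0, -1.0]]
wrist_force: [-0.2, 0.3, -3.7]
grip_width: 0.0213
finger_force: 58.0
```

>>> jog_arm(
  steps=[
    [[0,0,-1,0,0,0],[0,0,0,0,0,0]],
  ],
)

```text
clock: 9.7
ee_pos: [0.4875, -0.0087, 0.1791]
eef_rot: [[0.99, -0.139, -0.001], [-0.139, -0.99, 0.0], [-0.001, 0.0, -1.0]]
wrist_force: [-0.4, -0.5, -4.3]
grip_width: 0.0214
finger_force: 58.0
```

>>> jog_arm(
  steps=[
    [[0,0,-1,0,0,0],[0,0,0,0,0,0]],
  ],
)

```text
clock: 9.9
ee_pos: [0.4875, -0.0086, 0.1801]
eef_rot: [[0.99, -0.139, -0.001], [-0.139, -0.99, 0.0], [-0.001, -0.0, -1.0]]
wrist_force: [0.4, 0.1, -5.4]
grip_width: 0.0215
finger_force: 58.0
```

>>> jog_arm(
  steps=[
    [[0,0,-1,0,0,0],[0,0,0,0,0,0]],
  ],
)

```text
clock: 10.1
ee_pos: [0.4874, -0.0086, 0.1812]
eef_rot: [[0.99, -0.139, -0.001], [-0.139, -0.99, 0.0], [-0.001, -0.0, -1.0]]
wrist_force: [-0.8, -0.5, -4.6]
grip_width: 0.0212
finger_force: 58.0
```

```bash
python3 - <<'E'
from h import *
go((.4875,-.0082,.1819),-8)
E
```

```text
t 10.1 pos [ 0.4874 -0.0086  0.1812] yaw -7.97 z [-9.e-04  2.e-04 -1.e+00] F [-0.83 -0.48 -4.59] M [0.26 0.71 0.02] grip 0.0212 57.99725890159607
shift [ 0.  -0.4 -0.7] turn 0.0
```

>>> jog_arm(
  steps=[
    [[0,0,-1,0,0,0],[0,0,0,0,0,0],[0,0,0,0,0,0]],
  ],
)

```text
clock: 10.4
ee_pos: [0.4874, -0.0086, 0.1821]
eef_rot: [[0.99, -0.139, -0.001], [-0.139, -0.99, 0.0], [-0.001, -0.0, -1.0]]
wrist_force: [-2.3, 0.3, -4.6]
grip_width: 0.0218
finger_force: 58.0
```

```bash
cat >> h.py <<'E'
def av():
    # averages over camera waits (0.05 s each)
    F=[]
    for _ in range(4): get_image("side");s=read_state();F.append(np.r_[s["wrist_force"],s["wrist_torque"]])
    F=np.mean(F,0);Rt=s["eef_rot"];print("avg F",F[:3].round(2),"M",F[3:].round(2),"toolF",(Rt.T@F[:3]).round(2),"toolM",(Rt.T@F[3:]).round(2),"pos",s["ee_pos"].round(4),"cup",(s["ee_pos"]+Rt[:,0]*.1086+[0,0,.0256]).round(4))
E
python3 -c "
from h import *
go(None);av()"
```

```text
t 10.4 pos [ 0.4874 -0.0086  0.1821] yaw -7.97 z [-1.e-03  1.e-04 -1.e+00] F [-2.33  0.35 -4.58] M [0.23 0.85 0.02] grip 0.0218 57.99623966217041
avg F [-1.77  0.81 -5.34] M [0.29 0.87 0.02] toolF [-1.86 -0.55  5.35] toolM [ 0.17 -0.9  -0.02] pos [ 0.4875 -0.0086  0.1821] cup [ 0.595  -0.0237  0.2076]
```

>>> jog_arm(
  steps=[
    [[-1,-0.3,0,0,0,0],[-1,-0.3,0,0,0,0],[0,0,0,0,0,0],[0,0,0,0,0,0]],
  ],
)

```text
clock: 11.0
ee_pos: [0.4869, -0.0081, 0.1827]
eef_rot: [[0.99, -0.139, 0.002], [-0.139, -0.99, -0.001], [0.002, 0.0, -1.0]]
wrist_force: [1.1, -0.4, -4.7]
grip_width: 0.021
finger_force: 58.0
```

```bash
python3 -c "
from h import *
av()"
```

```text
avg F [ 0.72 -0.66 -4.35] M [ 0.09  0.32 -0.  ] toolF [0.8  0.55 4.35] toolM [ 0.04 -0.33  0.  ] pos [ 0.4864 -0.0079  0.1824] cup [ 0.5939 -0.023   0.2081]
```

>>> jog_arm(
  steps=[
    [[-1,0,0,0,0,0],[0,0,-1,0,0,0],[0,0,0,0,0,0],[0,0,0,0,0,0]],
  ],
)

```text
clock: 11.6
ee_pos: [0.4845, -0.0076, 0.1832]
eef_rot: [[0.99, -0.139, -0.001], [-0.139, -0.99, 0.0], [-0.001, 0.0, -1.0]]
wrist_force: [-0.6, 0.2, -3.6]
grip_width: 0.0214
finger_force: 58.0
```

```bash
python3 -c "
from h import *
av()"
```

```text
avg F [-0.7   0.16 -3.96] M [0.14 0.59 0.02] toolF [-0.71 -0.07  3.96] toolM [ 0.06 -0.61 -0.02] pos [ 0.4846 -0.0076  0.1831] cup [ 0.5921 -0.0227  0.2086]
```

>>> jog_arm(
  steps=[
    [[0,0,-1,0,0,0],[0,0,0,0,0,0],[0,0,0,0,0,0]],
  ],
)

```text
clock: 12.1
ee_pos: [0.4845, -0.0076, 0.184]
eef_rot: [[0.99, -0.139, -0.001], [-0.139, -0.99, 0.0], [-0.001, 0.0, -1.0]]
wrist_force: [-1.7, -0.1, -4.7]
grip_width: 0.021
finger_force: 58.0
```

```bash
python3 -c "
from h import *
av()"
```

```text
avg F [-2.    0.49 -5.  ] M [0.2  0.84 0.02] toolF [-2.04 -0.21  5.  ] toolM [ 0.08 -0.86 -0.02] pos [ 0.4846 -0.0076  0.1841] cup [ 0.5921 -0.0227  0.2096]
```

>>> jog_arm(
  steps=[
    [[0,0,-1,0,0,0],[0,0,0,0,0,0],[0,0,0,0,0,0]],
  ],
)

```text
clock: 12.6
ee_pos: [0.4846, -0.0077, 0.1851]
eef_rot: [[0.99, -0.139, -0.001], [-0.139, -0.99, 0.0], [-0.001, 0.0, -1.0]]
wrist_force: [-2.8, 0.3, -3.8]
grip_width: 0.0213
finger_force: 58.0
```

```bash
python3 -c "
from h import *
av()"
```

```text
avg F [-2.93  0.4  -5.57] M [ 0.22  1.11 -0.02] toolF [-2.95  0.02  5.57] toolM [ 0.06 -1.13  0.02] pos [ 0.4846 -0.0077  0.1851] cup [ 0.5921 -0.0227  0.2106]
```

>>> jog_arm(
  steps=[
    [[0,0,1,0,0,0],[0,0,1,0,0,0],[0,0,1,0,0,0],[-1,0,0,0,0,0],[-1,0,0,0,0,0],[0,0,0,0,0,0],[0,0,0,0,0,0]],
  ],
)

```text
clock: 13.5
ee_pos: [0.4842, -0.0076, 0.1828]
eef_rot: [[0.99, -0.139, 0.003], [-0.139, -0.99, -0.001], [0.003, 0.0, -1.0]]
wrist_force: [-0.9, 1.0, -3.3]
grip_width: 0.0215
finger_force: 58.0
```

```bash
python3 - <<'E'
from h import *
av()
s=get_image("side");k=6.5;x,y=225,180
b=cv2.resize(s[y:y+70,x:x+75,::-1],None,fx=k,fy=k,interpolation=cv2.INTER_CUBIC)
b=cv2.convertScaleAbs(b,alpha=1.4)
st=read_state();X=st["ee_pos"]+st["eef_rot"][:,0]*.1086+[0,0,.0256]
for c,r,z,col in((X,.031,X[2]-.058,(0,255,0)),((.595,-.0233),.049,.2,(0,0,255))):
    cv2.polylines(b,[((proj("side",circ(c,r,z))-[x,y]+.5)*k).astype(np.int32)],True,col,1)
cv2.imwrite("pics/m2.png",b)
E
```

```text
avg F [-0.13 -0.14 -2.9 ] M [0.08 0.28 0.05] toolF [-0.12  0.16  2.9 ] toolM [ 0.04 -0.29 -0.05] pos [ 0.4838 -0.0076  0.1826] cup [ 0.5913 -0.0227  0.2084]
```

View pics/m2.png

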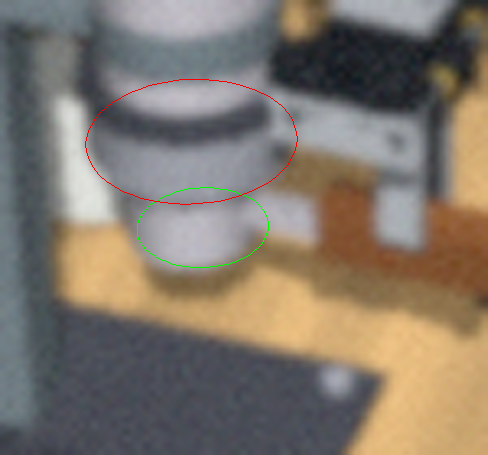

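>>> jog_arm(
  steps=[
    [[0,0,-1,0,0,0],[0,0,0,0,0,0],[0,0,0,0,0,0]],
  ],
)

```text
clock: 14.05
ee_pos: [0.4831, -0.0075, 0.1833]
eef_rot: [[0.99, -0.139, 0.0], [-0.139, -0.99, -0.0], [0.0, 0.0, -1.0]]
wrist_force: [-0.1, 0.2, -2.9]
grip_width: 0.0215
finger_force: 58.0
```

```bash
python3 -c "
from h import *
av()"
```

```text
avg F [ 0.24  0.01 -3.03] M [ 0.06  0.26 -0.01] toolF [ 0.24 -0.05  3.03] toolM [ 0.02 -0.27  0.01] pos [ 0.4831 -0.0074  0.1833] cup [ 0.5906 -0.0225  0.2089]
```

>>> jog_arm(
  steps=[
    [[0,0,-1,0,0,0],[0,0,0,0,0,0],[0,0,0,0,0,0]],
  ],
)

```text
clock: 14.55
ee_pos: [0.4829, -0.0074, 0.1842]
eef_rot: [[0.99, -0.139, -0.0], [-0.139, -0.99, -0.0], [-0.0, 0.0, -1.0]]
wrist_force: [0.9, 0.9, -2.5]
grip_width: 0.0215
finger_force: 58.0
```

```bash
python3 -c "
from h import *
av()"
```

```text
avg F [-0.4   0.02 -3.3 ] M [ 0.08  0.31 -0.01] toolF [-0.4   0.04  3.3 ] toolM [ 0.04 -0.32  0.01] pos [ 0.4829 -0.0074  0.1842] cup [ 0.5905 -0.0225  0.2098]
```

>>> jog_arm(
  steps=[
    [[0,0,-1,0,0,0],[0,0,-1,0,0,0],[0,0,0,0,0,0],[0,0,0,0,0,0]],
  ],
)

```text
clock: 15.15
ee_pos: [0.4827, -0.0073, 0.1861]
eef_rot: [[0.99, -0.139, -0.001], [-0.139, -0.99, 0.0], [-0.001, -0.0, -1.0]]
wrist_force: [-0.4, 0.3, -4.1]
grip_width: 0.0215
finger_force: 58.0
```

```bash
python3 -c "
from h import *
av()"
```

```text
avg F [-1.03  0.09 -4.09] M [0.15 0.59 0.  ] toolF [-1.03  0.05  4.09] toolM [ 0.06 -0.6  -0.  ] pos [ 0.4827 -0.0073  0.1861] cup [ 0.5902 -0.0224  0.2116]
```

>>> jog_arm(
  steps=[
    [[0,0,-1,0,0,0],[0,0,0,0,0,0],[0,0,0,0,0,0]],
  ],
)

```text
clock: 15.65
ee_pos: [0.4826, -0.0074, 0.1871]
eef_rot: [[0.99, -0.139, -0.001], [-0.139, -0.99, 0.0], [-0.001, 0.0, -1.0]]
wrist_force: [-1.7, 0.4, -4.4]
grip_width: 0.0212
finger_force: 58.0
```

```bash
python3 -c "
from h import *
av()"
```

```text
avg F [-1.17  0.   -4.89] M [0.25 0.79 0.01] toolF [-1.16  0.16  4.89] toolM [ 0.13 -0.81 -0.01] pos [ 0.4826 -0.0073  0.1871] cup [ 0.5902 -0.0224  0.2126]
```

>>> jog_arm(
  steps=[
    [[-1,0,0,0,0,0],[0,0,0,0,0,0],[0,0,0,0,0,0],[0,0,0,0,0,0]],
  ],
)

```text
clock: 16.25
ee_pos: [0.4822, -0.0073, 0.1873]
eef_rot: [[0.99, -0.139, 0.0], [-0.139, -0.99, -0.0], [0.0, 0.0, -1.0]]
wrist_force: [-1.1, 0.3, -4.6]
grip_width: 0.0215
finger_force: 58.0
```

```bash
python3 -c "
from h import *
av()"
```

```text
avg F [-0.8   0.5  -4.78] M [0.24 0.64 0.06] toolF [-0.87 -0.38  4.78] toolM [ 0.15 -0.67 -0.06] pos [ 0.4822 -0.0073  0.1873] cup [ 0.5897 -0.0224  0.2129]
```

>>> jog_arm(
  steps=[
    [[0,-2,0,0,0,0.0175],[0,-2,0,0,0,0.0175],[0,-2,0,0,0,0.0175],[0,-2,0,0,0,0.0175],[0,0,0,0,0,0],[0,0,0,0,0,0]],
  ],
)

```text
clock: 17.05
ee_pos: [0.4833, 0.0007, 0.1873]
eef_rot: [[0.978, -0.207, -0.0], [-0.207, -0.978, -0.0], [-0.0, 0.0, -1.0]]
wrist_force: [-0.3, 2.0, -3.5]
grip_width: 0.0213
finger_force: 58.0
```

```bash
python3 -c "
from h import *
av();go(None)"
```

```text
avg F [-1.2   1.66 -4.7 ] M [0.41 0.64 0.17] toolF [-1.52 -1.37  4.7 ] toolM [ 0.26 -0.71 -0.17] pos [0.4833 0.0006 0.1872] cup [ 0.5895 -0.0219  0.2128]
t 17.25 pos [0.4833 0.0006 0.1872] yaw -11.98 z [-1.e-04  1.e-04 -1.e+00] F [-0.85  2.1  -4.51] M [0.42 0.61 0.2 ] grip 0.0211 58.033801317214966
```

>>> jog_arm(
  steps=[
    [[0,-2,0,0,0,0.0175],[0,-2,0,0,0,0.0175],[0,-2,0,0,0,0.0175],[0,-2,0,0,0,0.0175],[0,-2,0,0,0,0.0175],[0,-2,0,0,0,0.0175],[0,0,0,0,0,0]],
  ],
)

```text
clock: 17.95
ee_pos: [0.4864, 0.0124, 0.1872]
eef_rot: [[0.951, -0.309, -0.0], [-0.309, -0.951, -0.0], [-0.0, 0.0, -1.0]]
wrist_force: [-1.0, 1.8, -4.3]
grip_width: 0.0215
finger_force: 58.0
```

```bash
python3 -c "
from h import *
av();go(None)"
```

```text
avg F [-1.57  1.67 -4.04] M [0.53 0.69 0.19] toolF [-2.01 -1.1   4.04] toolM [ 0.29 -0.82 -0.19] pos [0.4863 0.0122 0.1872] cup [ 0.5896 -0.0213  0.2128]
t 18.15 pos [0.4863 0.0122 0.1872] yaw -18.0 z [-1.e-04 -0.e+00 -1.e+00] F [-1.61  1.62 -3.98] M [0.53 0.67 0.16] grip 0.0211 58.04026901721954
```

>>> jog_arm(
  steps=[
    [[-1.3,-0.7,0,0,0,0],[0,0,0,0,0,0],[0,0,0,0,0,0]],
  ],
)

```text
clock: 18.45
ee_pos: [0.4858, 0.0129, 0.1874]
eef_rot: [[0.951, -0.309, 0.001], [-0.309, -0.951, -0.001], [0.001, 0.0, -1.0]]
wrist_force: [-0.4, 0.1, -4.7]
grip_width: 0.0211
finger_force: 58.0
```

```bash
python3 -c "
from h import *
av()"
```

```text
avg F [ 0.38  0.38 -4.17] M [0.21 0.32 0.06] toolF [ 0.24 -0.48  4.17] toolM [ 0.1  -0.37 -0.06] pos [0.4858 0.013  0.1874] cup [ 0.5891 -0.0206  0.2131]
```

>>> jog_arm(
  steps=[
    [[0,0,-1,0,0,0],[0,0,-1,0,0,0],[0,0,0,0,0,0],[0,0,0,0,0,0]],
  ],
)

```text
clock: 19.05
ee_pos: [0.4856, 0.0132, 0.1892]
eef_rot: [[0.951, -0.309, 0.0], [-0.309, -0.951, -0.0], [0.001, 0.0, -1.0]]
wrist_force: [2.1, -1.8, -6.6]
grip_width: 0.0214
finger_force: 58.0
```

```bash
python3 -c "
from h import *
av()"
```

```text
avg F [ 2.07 -0.26 -5.91] M [ 0.11  0.14 -0.03] toolF [ 2.05 -0.39  5.91] toolM [ 0.06 -0.17  0.03] pos [0.4856 0.0131 0.1893] cup [ 0.5889 -0.0204  0.215 ]
```

```bash
python3 - <<'E'
from h import *
np.set_printoptions(linewidth=250)
s=np.mean([get_image("side") for _ in range(4)],0);cv2.imwrite("pics/s_now.png",s[:,:,::-1])
g=s.mean(2)
print("rows205-232 cols249-251",g[205:232,249:252].mean(1).round().astype(int))
print("cols253-255",g[205:232,253:256].mean(1).round().astype(int))
st=read_state();R=st["eef_rot"]
for d in(.1086,.1125):
  for dz in(0,-.005):
    X=st["ee_pos"]+R[:,0]*d+[0,0,.0256-.058+dz];q=proj("side",circ(X,.031,X[2],200));print(d,dz,"bottom row",q[:,1].max().round(1),"col",q[q[:,1].argmax(),0].round(1), "sides",q[:,0].min().round(1),q[:,0].max().round(1))
for r in(212,214,216,218):print(r,"240-270",g[r,238:272].round().astype(int))
E
```

```text
rows205-232 cols249-251 [114 114 113 114 113 106 102 112 122 125 126 125 124 123 117 102  82  73  74  82  96 105 108 103  90  72  60]
cols253-255 [115 115 115 113 112 107 106 123 134 136 136 136 136 135 134 122  96  75  70  72  83 102 112 113 108  91  71]
0.1086 0 bottom row 219.5 col 255.8 sides 246.0 266.3
0.1086 -0.005 bottom row 220.8 col 255.9 sides 246.1 266.3
0.1125 0 bottom row 219.1 col 254.7 sides 245.0 265.2
0.1125 -0.005 bottom row 220.4 col 254.8 sides 245.1 265.3
212 240-270 [158 158 155 144 119  97  87  82  87  97 101 108 112 115 119 123 122 123 123 124 125 121 119 118 118 117 120 120 119 120 119 117 110  97]
214 240-270 [125 125 125 126 117 101  84  79  89  99 109 119 125 131 134 136 135 138 136 135 134 130 126 121 118 115 115 118 119 121 121 119 116 102]
216 240-270 [116 117 121 122 122 119 107  96  95 103 111 118 126 130 133 135 136 136 137 137 134 131 127 120 110 102  96 100 109 114 117 116 112 102]
218 240-270 [122 123 126 126 128 126 122 117 114 110 112 118 125 128 132 134 135 136 136 137 133 131 123 113 102  88  80  78  84  89  90  95  97  88][ WARN:0@3.025] global loadsave.cpp:1063 imwrite_ Unsupported depth image for selected encoder is fallbacked to CV_8U.
```

>>> jog_arm(
  steps=[
    [[0,0,4,0,0,0],[0,0,4,0,0,0],[0,0,4,0,0,0],[0,0,0,0,0,0],[0,0,0,0,0,0]],
  ],
)

```text
clock: 19.95
ee_pos: [0.4852, 0.0133, 0.1771]
eef_rot: [[0.951, -0.309, -0.0], [-0.309, -0.951, -0.0], [-0.0, 0.0, -1.0]]
wrist_force: [0.1, -0.8, -2.0]
grip_width: 0.0212
finger_force: 58.0
```

```bash
python3 - <<'E'
from h import *
np.set_printoptions(linewidth=250)
av()
s=np.mean([get_image("side") for _ in range(4)],0).astype(np.uint8);cv2.imwrite("pics/s_free.png",s[:,:,::-1])
g=s.mean(2)
print("rows205-232 cols249-251",g[205:232,249:252].mean(1).round().astype(int))
print("cols253-255",g[205:232,253:256].mean(1).round().astype(int))
st=read_state();R=st["eef_rot"]
X=st["ee_pos"]+R[:,0]*.1125+[0,0,.0256-.058];q=proj("side",circ(X,.031,X[2],200));print("bottom row",q[:,1].max().round(1),"col",q[q[:,1].argmax(),0].round(1))
# sub-pixel shift of cup+handle patch between pressed and free
p=cv2.imread("pics/s_now.png").astype(np.float32).mean(2);f=s.mean(2).astype(np.float32)
for nm,(x,y,w,h) in dict(cup=(247,214,16,9),grip=(280,205,45,30)).items():
    T=cv2.resize(f[y+2:y+2+h,x:x+w],None,fx=8,fy=8,interpolation=cv2.INTER_CUBIC);I=cv2.resize(p[y-6:y+h+6,x-4:x+w+4],None,fx=8,fy=8,interpolation=cv2.INTER_CUBIC)
    r=cv2.matchTemplate(I,T,cv2.TM_CCOEFF_NORMED);_,v,_,l=cv2.minMaxLoc(r);print(nm,v,"shift free->pressed",(l[0]/8-4,l[1]/8-6-2))
E
```

```text
avg F [-0.25 -0.34 -3.12] M [0.12 0.24 0.01] toolF [-0.13  0.4   3.12] toolM [ 0.03 -0.27 -0.01] pos [0.4855 0.0133 0.1774] cup [ 0.5887 -0.0203  0.2031]
rows205-232 cols249-251 [113 112 113 114 112 106 101 112 120 123 122 123 124 125 124 123 121 112  91  76  74  82  94  98  88  72  59]
cols253-255 [115 115 113 113 111 105 105 121 133 136 137 136 136 136 135 134 134 127 107  85  72  72  84 102 105  90  70]
bottom row 222.3 col 255.0
cup 0.9955223202705383 shift free->pressed (0.0, -2.5)
grip 0.9907237887382507 shift free->pressed (0.0, -3.125)
```

>>> jog_arm(
  steps=[
    [[0.5,0,0,0,0.018,0],[0.5,0,0,0,0.017,0],[0,0,-1,0,0,0],[0,0,-1,0,0,0],[0,0,-1,0,0,0],[0,0,0,0,0,0],[0,0,0,0,0,0]],
  ],
)

```text
clock: 21.05
ee_pos: [0.4863, 0.013, 0.1803]
eef_rot: [[0.95, -0.309, 0.033], [-0.309, -0.951, -0.011], [0.035, 0.0, -0.999]]
wrist_force: [0.2, -0.3, -3.8]
grip_width: 0.0215
finger_force: 58.0
```

```bash
python3 -c "
from h import *
av();go(None)"
```

```text
avg F [ 0.12  0.19 -2.93] M [0.15 0.25 0.02] toolF [-0.05 -0.22  2.93] toolM [ 0.06 -0.28 -0.02] pos [0.4862 0.013  0.1801] cup [ 0.5894 -0.0206  0.2095]
t 21.25 pos [0.4862 0.013  0.1801] yaw -18.01 z [ 0.033  -0.0109 -0.9994] F [ 0.38 -0.26 -3.38] M [ 0.14  0.27 -0.  ] grip 0.0211 57.99808323383331
```

>>> jog_arm(
  steps=[
    [[0,0,-1,0,0,0],[0,0,-1,0,0,0],[0,0,0,0,0,0],[0,0,0,0,0,0]],
  ],
)

```text
clock: 21.65
ee_pos: [0.4861, 0.013, 0.1823]
eef_rot: [[0.95, -0.309, 0.033], [-0.309, -0.951, -0.011], [0.035, 0.0, -0.999]]
wrist_force: [0.4, -1.0, -2.7]
grip_width: 0.0213
finger_force: 58.0
```

```bash
python3 -c "
from h import *
av()"
```

```text
avg F [ 0.39  0.03 -2.77] M [0.13 0.27 0.01] toolF [ 0.27 -0.15  2.78] toolM [ 0.04 -0.29 -0.01] pos [0.4861 0.013  0.1823] cup [ 0.5893 -0.0205  0.2117]
```

>>> jog_arm(
  steps=[
    [[0,0,-1,0,0,0],[0,0,-1,0,0,0],[0,0,0,0,0,0],[0,0,0,0,0,0]],
  ],
)

```text
clock: 22.25
ee_pos: [0.486, 0.0131, 0.1843]
eef_rot: [[0.95, -0.309, 0.033], [-0.309, -0.951, -0.011], [0.035, 0.0, -0.999]]
wrist_force: [-1.3, -0.0, -3.0]
grip_width: 0.0213
finger_force: 58.0
```

```bash
python3 -c "
from h import *
av()"
```

```text
avg F [-0.09  0.39 -2.87] M [0.17 0.33 0.01] toolF [-0.3  -0.34  2.86] toolM [ 0.06 -0.37 -0.01] pos [0.486  0.013  0.1842] cup [ 0.5892 -0.0205  0.2136]
```

>>> jog_arm(
  steps=[
    [[0,0,-1,0,0,0],[0,0,-1,0,0,0],[0,0,0,0,0,0],[0,0,0,0,0,0]],
  ],
)

```text
clock: 22.85
ee_pos: [0.4858, 0.0131, 0.186]
eef_rot: [[0.95, -0.309, 0.033], [-0.309, -0.951, -0.011], [0.034, 0.0, -0.999]]
wrist_force: [0.4, 0.1, -4.2]
grip_width: 0.0214
finger_force: 58.0
```

```bash
python3 -c "
from h import *
av()"
```

```text
avg F [-0.11 -0.09 -4.86] M [0.2  0.46 0.01] toolF [-0.25  0.12  4.86] toolM [ 0.05 -0.5  -0.01] pos [0.4858 0.0131 0.1861] cup [ 0.589  -0.0205  0.2154]
```

>>> jog_arm(
  steps=[
    [[0,0,-1,0,0,0],[0,0,-1,0,0,0],[0,0,0,0,0,0],[0,0,0,0,0,0]],
  ],
)

```text
clock: 23.45
ee_pos: [0.4857, 0.0131, 0.1881]
eef_rot: [[0.95, -0.309, 0.033], [-0.309, -0.951, -0.011], [0.034, 0.0, -0.999]]
wrist_force: [-1.0, -0.5, -6.3]
grip_width: 0.0209
finger_force: 58.0
```

```bash
python3 -c "
from h import *
av()"
```

```text
avg F [-0.36  0.45 -6.  ] M [0.26 0.6  0.01] toolF [-0.68 -0.31  5.98] toolM [ 0.06 -0.65 -0.  ] pos [0.4857 0.0131 0.1881] cup [ 0.5889 -0.0204  0.2175]
```

>>> jog_arm(
  steps=[
    [[0,-2,0,-0.0006,0,0.0175],[0,-2,0,-0.0006,0,0.0175],[0,-2,0,-0.0006,0,0.0175],[0,-2,0,-0.0006,0,0.0175],[0,-2,0,-0.0006,0,0.0175],[0,0,0,0,0,0]],
  ],
)

```text
clock: 24.25
ee_pos: [0.4895, 0.0227, 0.1882]
eef_rot: [[0.92, -0.391, 0.032], [-0.391, -0.92, -0.014], [0.035, -0.0, -0.999]]
wrist_force: [-0.8, -1.2, -7.1]
grip_width: 0.0212
finger_force: 58.0
```

```bash
python3 -c "
from h import *
av()"
```

```text
avg F [-0.12 -0.81 -6.3 ] M [ 0.13  0.64 -0.09] toolF [-0.02  0.79  6.3 ] toolM [-0.14 -0.64  0.09] pos [0.4894 0.0225 0.1883] cup [ 0.5893 -0.0199  0.2177]
```

>>> jog_arm(
  steps=[
    [[0,-2,0,-0.0006,0,0.0175],[0,-2,0,-0.0006,0,0.0175],[0,-2,0,-0.0006,0,0.0175],[0,-2,0,-0.0006,0,0.0175],[0,-2,0,-0.0006,0,0.0175],[0,0,0,0,0,0]],
  ],
)

```text
clock: 25.05
ee_pos: [0.4939, 0.0321, 0.1886]
eef_rot: [[0.882, -0.47, 0.032], [-0.47, -0.883, -0.016], [0.035, -0.001, -0.999]]
wrist_force: [-1.9, 0.8, -2.5]
grip_width: 0.0213
finger_force: 58.0
```

```bash
python3 -c "
from h import *
av()"
```

```text
avg F [-1.17  1.32 -3.35] M [0.44 0.49 0.05] toolF [-1.77 -0.62  3.29] toolM [ 0.16 -0.63 -0.05] pos [0.4937 0.0318 0.1884] cup [ 0.5895 -0.0193  0.2179]
```

Fz fell back to the holder's weight alone at yaw about -28°, so the lugs have reached the gap. I'll raise gently.

>>> jog_arm(
  steps=[
    [[-0.5,-0.3,-1,0,0,0],[0,0,-1,0,0,0],[0,0,-1,0,0,0],[0,0,0,0,0,0],[0,0,0,0,0,0]],
  ],
)

```text
clock: 25.75
ee_pos: [0.4934, 0.0323, 0.1913]
eef_rot: [[0.882, -0.47, 0.031], [-0.47, -0.883, -0.016], [0.035, -0.001, -0.999]]
wrist_force: [1.3, 2.0, -5.1]
grip_width: 0.0214
finger_force: 58.0
```

```bash
python3 -c "
from h import *
av()"
```

```text
avg F [ 0.76  1.94 -4.92] M [0.68 0.24 0.19] toolF [-0.41 -2.07  4.91] toolM [ 0.49 -0.54 -0.17] pos [0.4934 0.0322 0.1912] cup [ 0.5892 -0.0188  0.2207]
```

>>> jog_arm(
  steps=[
    [[0,0,-1,0,0,0],[0,0,-1,0,0,0],[0,0,0,0,0,0],[0,0,0,0,0,0]],
  ],
)

```text
clock: 26.35
ee_pos: [0.4931, 0.0322, 0.1932]
eef_rot: [[0.882, -0.47, 0.031], [-0.47, -0.883, -0.016], [0.035, -0.0, -0.999]]
wrist_force: [1.3, 2.7, -6.0]
grip_width: 0.0213
finger_force: 58.0
```

```bash
python3 -c "
from h import *
av()"
```

```text
avg F [ 0.88  1.85 -5.33] M [0.77 0.27 0.15] toolF [-0.28 -2.05  5.32] toolM [ 0.56 -0.6  -0.13] pos [0.4931 0.0322 0.1932] cup [ 0.5889 -0.0189  0.2226]
```

>>> jog_arm(
  steps=[
    [[0,-0.7,0,0,0,0],[0,-2,0,-0.0006,0,0.0175],[0,-1,0,-0.0003,0,0.009],[0,0,0,0,0,0],[0,0,0,0,0,0]],
  ],
)

```text
clock: 27.05
ee_pos: [0.4947, 0.0351, 0.1933]
eef_rot: [[0.869, -0.493, 0.03], [-0.493, -0.87, -0.018], [0.035, 0.001, -0.999]]
wrist_force: [-0.5, -0.1, -3.9]
grip_width: 0.0218
finger_force: 58.0
```

```bash
python3 -c "
from h import *
av()"
```

```text
avg F [-0.82  0.01 -4.03] M [ 0.28  0.44 -0.04] toolF [-0.86  0.39  4.  ] toolM [ 0.02 -0.52  0.04] pos [0.4948 0.0352 0.1933] cup [ 0.5892 -0.0183  0.2227]
```

>>> jog_arm(
  steps=[
    [[0,0,-1,0,0,0],[0,0,-1,0,0,0],[0,0,0,0,0,0],[0,0,0,0,0,0]],
  ],
)

```text
clock: 27.65
ee_pos: [0.4944, 0.0355, 0.1951]
eef_rot: [[0.869, -0.493, 0.03], [-0.493, -0.87, -0.017], [0.034, 0.0, -0.999]]
wrist_force: [-0.7, 0.3, -4.7]
grip_width: 0.0212
finger_force: 58.0
```

```bash
python3 -c "
from h import *
av()"
```

```text
avg F [-1.25  0.32 -4.53] M [ 0.37  0.69 -0.12] toolF [-1.4   0.34  4.49] toolM [-0.02 -0.78  0.12] pos [0.4944 0.0355 0.1951] cup [ 0.5889 -0.0181  0.2244]
```

>>> jog_arm(
  steps=[
    [[-0.5,0,-1,0,0,0],[0,0,-1,0,0,0],[0,0,0,0,0,0],[0,0,0,0,0,0]],
  ],
)

```text
clock: 28.25
ee_pos: [0.4943, 0.0356, 0.1973]
eef_rot: [[0.869, -0.493, 0.031], [-0.493, -0.87, -0.017], [0.035, 0.0, -0.999]]
wrist_force: [-1.2, -0.3, -5.1]
grip_width: 0.0216
finger_force: 58.0
```

```bash
python3 -c "
from h import *
av()"
```

```text
avg F [-1.68 -0.63 -4.06] M [ 0.19  0.69 -0.21] toolF [-1.3   1.38  4.02] toolM [-0.18 -0.69  0.21] pos [0.4943 0.0356 0.1973] cup [ 0.5887 -0.0179  0.2267]
```

>>> jog_arm(
  steps=[
    [[0,0,-1,0,0,0],[0,0,-1,0,0,0],[0,0,0,0,0,0],[0,0,0,0,0,0]],
  ],
)

```text
clock: 28.85
ee_pos: [0.4952, 0.0357, 0.1998]
eef_rot: [[0.869, -0.493, 0.033], [-0.493, -0.87, -0.017], [0.037, -0.001, -0.999]]
wrist_force: [0.6, -0.5, -2.7]
grip_width: 0.0214
finger_force: 58.0
```

```bash
python3 -c "
from h import *
av()"
```

```text
avg F [-0.09  0.21 -2.25] M [0.17 0.22 0.01] toolF [-0.26 -0.14  2.24] toolM [ 0.04 -0.28 -0.01] pos [0.4947 0.0357 0.1995] cup [ 0.5891 -0.0178  0.229 ]
```

>>> jog_arm(
  steps=[
    [[0,0,-1,0,0,0],[0,0,-1,0,0,0],[0,0,0,0,0,0],[0,0,0,0,0,0]],
  ],
)

```text
clock: 29.45
ee_pos: [0.4942, 0.0358, 0.2011]
eef_rot: [[0.869, -0.493, 0.03], [-0.493, -0.87, -0.017], [0.035, -0.0, -0.999]]
wrist_force: [1.1, 0.9, -3.1]
grip_width: 0.0215
finger_force: 58.0
```

```bash
python3 -c "
from h import *
av()"
```

```text
avg F [ 0.54 -0.25 -3.07] M [0.22 0.27 0.02] toolF [ 0.49 -0.05  3.09] toolM [ 0.06 -0.35 -0.02] pos [0.4942 0.0358 0.2011] cup [ 0.5886 -0.0178  0.2305]
```

>>> jog_arm(
  steps=[
    [[0,0,-1,0,0,0],[0,0,-1,0,0,0],[0,0,0,0,0,0],[0,0,0,0,0,0]],
  ],
)

```text
clock: 30.05
ee_pos: [0.4939, 0.0358, 0.2029]
eef_rot: [[0.869, -0.493, 0.03], [-0.493, -0.87, -0.017], [0.034, 0.0, -0.999]]
wrist_force: [1.6, -0.1, -5.5]
grip_width: 0.0213
finger_force: 58.0
```

```bash
python3 -c "
from h import *
av()"
```

```text
avg F [ 0.21  0.27 -5.76] M [0.38 0.45 0.02] toolF [-0.15 -0.34  5.76] toolM [ 0.1  -0.58 -0.02] pos [0.4939 0.0359 0.203 ] cup [ 0.5883 -0.0177  0.2323]
```

```bash
python3 - <<'E'
from h import *
s=get_image("side");cv2.imwrite("pics/s_in.png",s[:,:,::-1]);k=7;x,y=230,170
b=cv2.resize(s[y:y+75,x:x+110,::-1],None,fx=k,fy=k,interpolation=cv2.INTER_CUBIC)
b=cv2.convertScaleAbs(b,alpha=1.3)
st=read_state();R=st["eef_rot"];w=np.radians(np.degrees(np.arctan2(R[1,0],R[0,0])))
xh=np.array([np.cos(w),np.sin(w),0]);A=st["ee_pos"]+xh*.1125
P=lambda c,r,z,col:cv2.polylines(b,[((proj("side",circ(c,r,z))-[x,y]+.5)*k).astype(np.int32)],True,col,1)
P(A,.031,.2217-.058,(0,255,0));P(A,.049,.2,(0,0,255))
# level grip box centre line (z .024 above underside), ends 70..165, top/bottom edges
yh=np.array([-xh[1],xh[0],0])
for dz in(.008,.04):
    q=[np.array([*(A[:2]-xh[:2]*d+yh[:2]*.011),.2217-.058+dz]) for d in(.07,.165)]
    cv2.polylines(b,[((proj("side",q)-[x,y]+.5)*k).astype(np.int32)],False,(255,255,0),1)
cv2.imwrite("pics/m3.png",b);print(b.shape,st["qpos"].round(2))
E
```

```text
(525, 770, 3) [-0.06  0.14  1.7  -0.02  1.27  2.04]
```

View pics/m3.png

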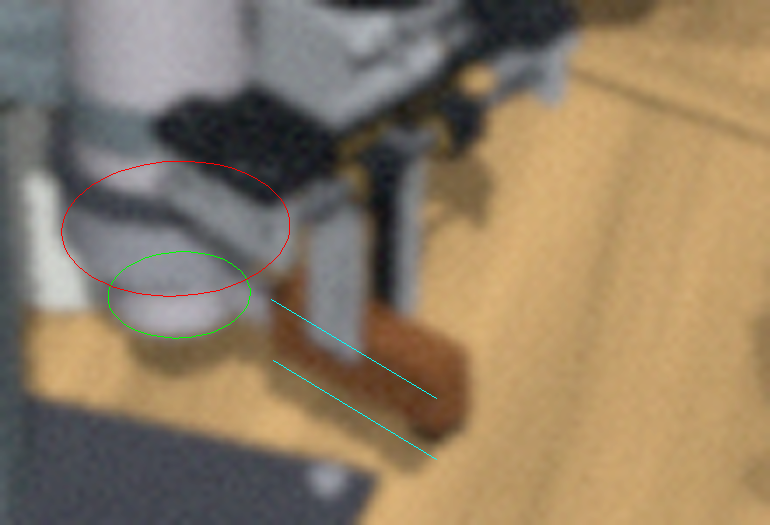

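>>> jog_arm(
  steps=[
    [[0,0,-0.5,0,0,0],[0,3,0,0.0009,0,-0.0262],[0,3,0,0.0009,0,-0.0262],[0,3,0,0.0009,0,-0.0262],[0,3,0,0.0009,0,-0.0262],[0,0,0,0,0,0]],
  ],
)

```text
clock: 30.9
ee_pos: [0.4889, 0.0251, 0.2038]
eef_rot: [[0.916, -0.4, 0.033], [-0.4, -0.917, -0.014], [0.036, -0.001, -0.999]]
wrist_force: [1.4, 0.8, -6.0]
grip_width: 0.0215
finger_force: 58.0
```

```bash
python3 -c "
from h import *
av();go(None)"
```

```text
avg F [ 1.41  1.09 -6.34] M [0.33 0.21 0.09] toolF [ 0.63 -1.56  6.36] toolM [ 0.22 -0.33 -0.08] pos [0.4889 0.0252 0.2038] cup [ 0.5884 -0.0182  0.2333]
t 31.1 pos [0.4889 0.0252 0.2038] yaw -23.56 z [ 0.0328 -0.0142 -0.9994] F [ 1.24  2.01 -6.61] M [0.28 0.19 0.08] grip 0.0214 57.993544936180115
```

>>> jog_arm(
  steps=[
    [[0,3,-0.2,0.0009,0,-0.0262],[0,3,-0.2,0.0009,0,-0.0262],[0,3,-0.2,0.0009,0,-0.0262],[0,3,-0.2,0.0009,0,-0.0262],[0,3,-0.2,0.0009,0,-0.0262],[0,3,-0.2,0.0009,0,-0.0262],[0,0,0,0,0,0]],
  ],
)

```text
clock: 31.8
ee_pos: [0.4829, 0.0083, 0.2049]
eef_rot: [[0.967, -0.252, 0.035], [-0.251, -0.968, -0.009], [0.036, -0.0, -0.999]]
wrist_force: [2.9, 2.0, -7.6]
grip_width: 0.0216
finger_force: 58.0
```

```bash
python3 -c "
from h import *
av();go(None)"
```

```text
avg F [ 2.85  0.5  -7.54] M [ 0.34 -0.01  0.  ] toolF [ 2.36 -1.2   7.63] toolM [ 0.33 -0.07  0.01] pos [0.4829 0.0083 0.2049] cup [ 0.5879 -0.019   0.2344]
t 32.0 pos [0.4829 0.0083 0.2049] yaw -14.55 z [ 0.0346 -0.009  -0.9994] F [ 2.56  0.35 -7.65] M [ 0.34 -0.05 -0.01] grip 0.0216 57.987635135650635
```

>>> jog_arm(
  steps=[
    [[0.4,3,0,0.0009,0,-0.0262],[0.4,3,0,0.0009,0,-0.0262],[0.3,3,0,0.0009,0,-0.0262],[0.1,3,0,0.0009,0,-0.0262],[0.1,3,0,0.0009,0,-0.0262],[0.1,3,0,0.0009,0,-0.0262],[0,0,0,0,0,0]],
  ],
)

```text
clock: 32.7
ee_pos: [0.4798, -0.0096, 0.2048]
eef_rot: [[0.995, -0.097, 0.033], [-0.097, -0.995, -0.003], [0.034, 0.0, -0.999]]
wrist_force: [0.9, 1.8, -8.0]
grip_width: 0.0211
finger_force: 58.0
```

```bash
python3 -c "
from h import *
av();go(None)"
```

```text
avg F [ 0.12  1.67 -7.45] M [ 0.28  0.3  -0.11] toolF [-0.29 -1.68  7.45] toolM [ 0.24 -0.32  0.12] pos [ 0.4798 -0.0096  0.2047] cup [ 0.5879 -0.0201  0.234 ]
t 32.9 pos [ 0.4798 -0.0096  0.2047] yaw -5.54 z [ 0.0334 -0.0036 -0.9994] F [-0.67  1.32 -7.65] M [ 0.24  0.36 -0.11] grip 0.021 58.00212621688843
```

>>> jog_arm(
  steps=[
    [[0,3,0,0.0009,0,-0.0262],[0,3,0,0.0009,0,-0.0262],[0,3,0,0.0009,0,-0.0262],[0,3,0,0.0009,0,-0.0262],[0,3,0,0.0009,0,-0.0262],[0,3,0,0.0009,0,-0.0262],[0,0,0,0,0,0]],
  ],
)

```text
clock: 33.6
ee_pos: [0.4795, -0.0279, 0.2048]
eef_rot: [[0.998, 0.06, 0.034], [0.06, -0.998, 0.002], [0.034, 0.0, -0.999]]
wrist_force: [-0.9, 1.6, -7.7]
grip_width: 0.0214
finger_force: 58.0
```

```bash
cat >> h.py <<'E'
_av=av
def av():
    _av();s=read_state();R=s["eef_rot"];F=R.T@s["wrist_force"];M=R.T@s["wrist_torque"];print("axis torque",round(M[2]-.113*F[1],2),"yaw",np.degrees(np.arctan2(R[1,0],R[0,0])).round(1))
E
python3 -c "
from h import *
av()"
```

```text
avg F [-0.87  0.77 -7.39] M [ 0.1   0.27 -0.26] toolF [-1.07 -0.82  7.36] toolM [ 0.1  -0.27  0.26] pos [ 0.4795 -0.0278  0.2048] cup [ 0.5879 -0.0213  0.2341]
axis torque 0.32 yaw 3.5
```

>>> jog_arm(
  steps=[
    [[0,3,0,0.0009,0,-0.0262],[0,3,0,0.0009,0,-0.0262],[0,3,0,0.0009,0,-0.0262],[0,3,0,0.0009,0,-0.0262],[0,3,0,0.0009,0,-0.0262],[0,3,0,0.0009,0,-0.0262],[0,0,0,0,0,0]],
  ],
)

```text
clock: 34.5
ee_pos: [0.4822, -0.0462, 0.2049]
eef_rot: [[0.976, 0.216, 0.034], [0.216, -0.976, 0.006], [0.035, 0.002, -0.999]]
wrist_force: [-0.6, -0.2, -6.8]
grip_width: 0.0216
finger_force: 58.1
```

```bash
python3 -c "
from h import *
av()"
```

```text
avg F [-0.45 -1.67 -7.49] M [-0.23  0.22 -0.29] toolF [-1.06  1.52  7.46] toolM [-0.19 -0.27  0.28] pos [ 0.4822 -0.0461  0.205 ] cup [ 0.5882 -0.0226  0.2344]
axis torque 0.04 yaw 12.5
```

>>> jog_arm(
  steps=[
    [[0,3.3,0,0.0009,0,-0.0262],[0,3.3,0,0.0009,0,-0.0262],[0,3.3,0,0.0009,0,-0.0262],[0,3.3,0,0.0009,0,-0.0262],[0,0,0,0,0,0]],
  ],
)

```text
clock: 35.2
ee_pos: [0.4857, -0.0582, 0.205]
eef_rot: [[0.948, 0.317, 0.033], [0.317, -0.948, 0.011], [0.035, 0.0, -0.999]]
wrist_force: [0.0, 0.0, -6.9]
grip_width: 0.0213
finger_force: 58.0
```

```bash
python3 -c "
from h import *
av()"
```

```text
avg F [-0.17 -0.47 -7.51] M [ 0.01  0.13 -0.21] toolF [-0.58  0.39  7.5 ] toolM [ 0.04 -0.13  0.21] pos [ 0.4857 -0.0581  0.205 ] cup [ 0.5886 -0.0237  0.2344]
axis torque 0.17 yaw 18.5
```

>>> jog_arm(
  steps=[
    [[0,3.2,0,0.0009,0,-0.0262],[0,3.2,0,0.0009,0,-0.0262],[0,0,0,0,0,0]],
  ],
)

```text
clock: 35.7
ee_pos: [0.4873, -0.063, 0.2049]
eef_rot: [[0.93, 0.366, 0.032], [0.365, -0.931, 0.015], [0.035, -0.003, -0.999]]
wrist_force: [-1.8, 3.8, -5.8]
grip_width: 0.0212
finger_force: 58.2
```

```bash
python3 -c "
from h import *
av()"
```

```text
avg F [-0.9   4.9  -6.55] M [ 0.87  0.27 -0.37] toolF [ 0.72 -4.88  6.58] toolM [0.89 0.07 0.4 ] pos [ 0.4873 -0.063   0.2049] cup [ 0.5883 -0.0233  0.2343]
axis torque 0.98 yaw 21.5
```

>>> jog_arm(
  steps=[
    [[0,-0.8,0,0,0,0],[0,0,0,0,0,0],[0,0,0,0,0,0]],
  ],
)

```text
clock: 36.2
ee_pos: [0.4873, -0.063, 0.205]
eef_rot: [[0.93, 0.367, 0.032], [0.366, -0.93, 0.013], [0.035, -0.0, -0.999]]
wrist_force: [-0.6, 5.8, -6.8]
grip_width: 0.0215
finger_force: 58.2
```

>>> jog_arm(
  steps=[
    [[0,0,0,0,0,0],[0,0,0,0,0,0],[0,0,0,0,0,0],[0,0,0,0,0,0],[0,0,0,0,0,0]],
  ],
  grip=60,
)

```text
clock: 36.7
ee_pos: [0.488, -0.0642, 0.2056]
eef_rot: [[0.93, 0.367, 0.034], [0.367, -0.93, 0.011], [0.036, 0.002, -0.999]]
wrist_force: [-0.2, 0.2, -0.7]
grip_width: 0.0577
finger_force: 0.0
```

```bash
python3 - <<'E'
from h import *
av();go(None)
s=np.mean([get_image("side") for _ in range(3)],0).astype(np.uint8);g=s.mean(2)
print(g[205:232,249:252].mean(1).round().astype(int),g[205:232,253:256].mean(1).round().astype(int))
q=proj("side",circ((.593,-.021),.031,.2245-.058,200));print(q[:,1].max())
cv2.imwrite("pics/s_rel.png",s[:,:,::-1])
E
```

```text
avg F [ 0.08 -0.38 -0.34] M [-0.02  0.01  0.03] toolF [-0.08  0.39  0.34] toolM [-0.01 -0.02 -0.03] pos [ 0.4875 -0.0638  0.2051] cup [ 0.5885 -0.0239  0.2345]
axis torque -0.08 yaw 21.5
t 36.9 pos [ 0.4875 -0.0638  0.2051] yaw 21.52 z [ 0.0329  0.012  -0.9994] F [ 0.21 -0.55 -0.49] M [0.01 0.03 0.02] grip 0.0597 0.0
[112 112 111 112 111 105 101 113 121 121 109  92  78  74  74  82  94 103
 108 107 108 107 108 102  89  71  60] [114 114 113 112 110 106 103 119 129 130 122  99  77  67  66  69  80  98
 107 110 111 111 113 112 106  91  70]
216.7140087874525
```

>>> jog_arm(
  steps=[
    [[0,0,-4,0,0,0],[0,0,-8,0,0,0],[0,0,-10,0,0,0],[0,0,-10,0,0,0],[0,0,-10,0,0,0],[-5,0,-10,0,0,0],[-10,0,-5,0,0,0],[-15,0,0,0,0,0],[-20,0,0,0,0,0],[-20,0,0,0,0,0],[-20,0,0,0,0,0],[-10,0,0,0,0,0],[0,0,0,0,0,0],[0,0,0,0,0,0]],
  ],
)

```text
clock: 38.45
ee_pos: [0.3927, -0.101, 0.2585]
eef_rot: [[0.93, 0.366, 0.033], [0.366, -0.931, 0.012], [0.036, 0.001, -0.999]]
wrist_force: [0.1, 0.0, 0.6]
grip_width: 0.0598
finger_force: 0.0
```

```bash
python3 - <<'E'
from h import *
go(None)
s=get_image("side");cv2.imwrite("pics/fin.png",cv2.resize(s[130:260,190:360,::-1],None,fx=4.4,fy=4.4,interpolation=cv2.INTER_CUBIC))
E
```

```text
t 38.45 pos [ 0.3927 -0.101   0.2585] yaw 21.47 z [ 0.0335  0.0124 -0.9994] F [0.1  0.03 0.62] M [0.01 0.01 0.04] grip 0.0598 0.0
```

View pics/fin.png

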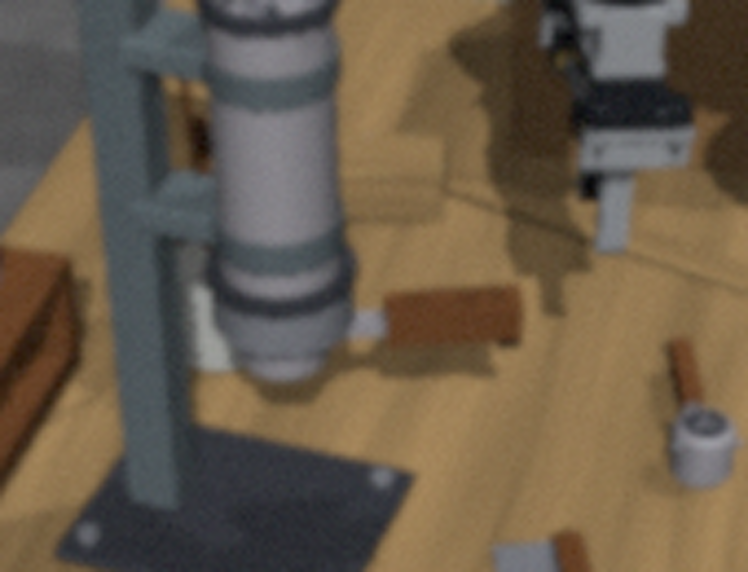

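The holder hangs level in the collar: the cup shows just below the rim near crop (285,365), and the handle is straight at about (450,315). The robot is clear of it, so I'm handing in.

```bash
python3 -c "
from rig import *
print(finish_job())"
```

```text
the job is handed in; nothing more can be done
None
```

The job is handed in: the largest die holder was turned anticlockwise about 51° until it met the stop (about 1 N m) and let go; it hangs level in the collar by itself with the robot clear, but the seal force wasn't measured and no verdict was shown.

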